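# Press the nest insert flush and lock it

### The job

Set up the assembly fixture: take the insert plate that fills the recess of the dark fixture block (not the shorter one), set it in the recess and press it down until its plate is flush with the top of the block all round. Then swing the keeper arm right round over the end of the plate, as far as it goes, so that it locks the plate in. Leave the other insert and the other things on the bench where they are.

Things in the scene. Friction and masses are not known exactly. Their poses are not given: they have to be found in the camera images.
- recess_mouth (a point): Centre of the recess, at the level of the top face of the dark steel fixture block. The block is fixed to the bench, 110 (x) x 206 (y) x 48 mm high, with a 10 mm high foot flange reaching 75 mm from its centre in x. The recess is an upright-walled rectangle, 63 mm along this frame's x and 143 mm along its y, 25 mm deep, with a 3 mm bevel round its mouth. In it lies a brass ejector pad (40 x 104 mm). z points up.
- ejector (a joint): The brass ejector pad in the recess, m: 0 = up, its top 10 mm below the block's top; 0.014 = fully home, its top 24 mm below the block's top. It has no spring: a friction brake of about 14 N holds it where it is, so an insert laid on it stands 10 to 14 mm proud and must be pushed down (about 9 to 11 N more than its own weight) and then stays down.
- insert_long_grip (a point): Centre of the grip bar of the long insert, the one that fits: an aluminium plate 60 (x) x 140 (y) x 24 mm thick, about 0.45 kg, loose on the bench, with a grip bar standing on the middle of its top, 18 mm thick (x), 36 mm long (y), 32 mm high (so 56 mm overall). This point is 40 mm above the plate's underside and 16 mm above the plate's top face. z points up. Either way round fits. When the plate is flush, this point is 16 mm above recess_mouth.
- insert_short_grip (a point): The same point of the other insert, alike but with a plate only 100 mm long (60 x 100 x 24 mm). It is not wanted; leave it. The two may have changed places.
- keeper (a joint): The keeper, a flat steel arm on top of the block that swings level about an upright pivot at the block's +y end, rad: 0 = parked, pointing along the -x of the recess_mouth frame (clear of the recess); it grows anticlockwise seen from above; 1.57 = pointing along -y, over the end of the plate; end stop at 1.6. Stiff: stays where it is left (about 1.5 N at the knob). The arm runs 3 to 11 mm above the block's top, so it is blocked by a plate that is not pressed down.
- keeper_knob (a point): Middle of the upright round black knob (18 mm diameter, 30 mm high) on the keeper's tip, 46 mm from the pivot axis, 26 mm above the block's top.
- keeper_pivot (a point): Point on the keeper's pivot axis at the height of the knob's middle, 90 mm from recess_mouth along its +y. Fixed to the block.
- oil_can: White oil bottle with a red spout, 53 x 54 x 173 mm, standing behind the work; origin at the centre of its underside. Leave alone.
- kraft_bar: Bar wound in plain gold-brown tape, 118 (x) x 42 (y) x 48 mm high, lying to the right of the work; origin at the centre of its underside. Leave alone.
- glue_tin: Light grey tin, 67 mm across, 59 mm high; origin at the centre of its underside. Leave alone.
There are look-alikes about, which are no part of the job. Leave any blue, pink or purple look-alike of the part that bears insert_long_grip alone.

How it is judged:
By the outcome, as a careful person would: the job done as asked, in the order asked, and still so for the second after the job is handed in, with the robot touching nothing.
It also fails if it takes over 56 s, if anything falls off the work surface, if the arm or the gripper's body presses on something with over 40 N, if the wrist force passes 120 N, or if a joint passes its speed limit or range.

### The arm

A 6-joint arm with a two-finger parallel gripper is mounted at the origin on a cart in front of the work surface, level with it; the furniture and walls round the work are solid. World frame = base frame: x ahead of the robot, y to its left, z up, the work surface at z = 0. Lengths are in m, angles in rad, forces in N, time in s.
With the tool pointing down it reaches from about 0.225 to 0.875 m from the base axis. Payload 3.4 kg.
Tool frame: the origin (TCP) lies at the very end of the fingers, on their centre line; the grasp point (between the pads) lies 19 mm behind it; z points along the fingers, y is the direction in which the jaws open and shut (so a half turn about z gives the same grasp; the last joint's range is limited). The gripper opens to 85 mm and grips with 20 to 120 N. Pads are 22 mm wide; open, the fingers measure 114 mm over their backs; the gripper's body (76 mm by 85 mm) begins 54 mm behind the grasp point. The pads swing forward as they close: fully open they stand 13 mm farther back than shut.
Start: joints at [1.037, 0.276, 1.505, -0, 1.361, -0.121], TCP at [0.231, 0.527, 0.192] pointing down, gripper open.
Joint ranges: [-2.89, 2.89], [-0.75, 2.08], [0.22, 2.7], [-1.18, 4.32], [0.11, 2.71], [-2.7, 2.7]. Speed limits (rad/s): [2.57, 2.57, 3.14, 3.14, 3.14, 3.14].

### API

Orientations are given as a unit quaternion [w, x, y, z].
In Python, from rig import telemetry, cams, sign_off, spotter gives the robot as it stands.
- The arm moves only by the tool servo_tool, never from a script. Its argument "steps" is a list of rows, each a list of 6 numbers: the shift along the tool's x, y, z in mm, then the turn, a rotation vector about the tool's x, y, z in degrees. In form: [[x, y, z, ax, ay, az], ...]. A call has 1 to 8 rows; each row is the pose to reach, as a shift and turn from the pose commanded when the call began, along the tool's axes at that moment; what a row does not reach only later rows make up. A row lasts 1/10 s, in which the tool goes at most 50 mm and 8.59 degrees, less where a joint would pass 70% of its speed; a pose out of reach is approached as far as the arm can. A call with a gripper value outside its range is refused whole. "hand" is the closure in counts, from 0 (fully open) to 255 (shut), set as the call begins (left out, the last holds). The fingers move at their own pace and stop on an object; "grip_force" is the grip in N (left out, the last holds). Time passes only in rows, so rows that repeat a pose let the fingers close. It gives the time, the measured TCP pose, the force and the opening at its end, in the units of the state.
- telemetry.get_state(): the state, without advancing time (a new reading comes with each control period).
- cams.get_image(name): name is "scene" or "top" or "wrist"; returns (picture, depth): 480x640x3 uint8, red, green, blue; 480x640 float32, m along the optical axis (not along the pixel's ray), 0 where there is no reading.
- cams.camera_model(name): a dict with "camera_matrix" (3x3 intrinsics, pixels), "D" ([k1, k2, p1, p2, k3] as OpenCV has them; the pictures are not rectified), "origin" and "rotation" of the camera in the world; the wrist camera has in their place "tool_from_camera" (4x4, takes a point from camera to tool coordinates, whose origin is the TCP and whose axes are the flange's). Camera axes: x right, y up, looking along -z (the intrinsics and any distortion apply to the point x, -y, -z); pixel columns grow to the right and rows downward; lengths in m; the calibration is good to about 2 mm. A picture is of the moment at which its call begins: read the wrist's pose just before it. camera_model takes no time and is no camera call.
- sign_off(): hands the job in, once; it reports no verdict.
Trained networks look in the newest picture that a camera, given by its name, has taken for a name from the list of things; names that differ only in an ending like _2 or _b are one class to them, and where a whole thing is asked for, a point or a joint stands for the part that bears it (a point fixed in the world has none). Each returns a list of dicts, best first, with "conf" (0 to 1); they miss things now and then, are a little off and sometimes report something else, mostly with a low value. They report only what shows in the picture. A call takes as long as a camera call. They do not tell look-alikes from the thing itself.
- spotter.outline_of(query, camera): "region" (480x640 bool, what is visible of it) and "rect" ([left, top, width, height] in pixels, round what is visible of it).
The state is a dict: "clock": time; "qpos": joint angles; "qd": joint speeds; "effort": joint torques, N m; "position": TCP position; "ee_rot": TCP orientation; "contact_force": force on the tool from outside, world axes, zero at the start; "moment": the same for the moment, N m; "width": finger opening in m.
Only numpy, scipy, OpenCV 4.12 (cv2) and the standard library are available. Lean on these libraries where they do the work, as an engineer would, in place of code of your own. Each camera call takes 0.05 s, during which the arm holds its last target.

## Working session

There is one attempt and no reset: what is moved stays moved. The work goes in short steps, Python scripts to look and compute and a tool call to move; the robot and the scene stay as the last step left them, time stands still between calls to the robot, and variables do not carry over. Pictures are saved under pics/ and viewed, and the job is handed in when it is done.

Besides the shell and the picture viewer there is one more tool, called after "Request:" by a JSON object that holds its "fn" and its "kwargs". servo_tool: Moves the arm, as the interface text tells. Its arguments: {"type":"object","properties":{"steps":{"type":"array","items":{"type":"array","items":{"type":"number"}}},"hand":{"type":"number"},"grip_force":{"type":"number"}},"required":["steps"]}

```bash
ls; mkdir -p pics
cat > h.py <<'E'
import numpy as np,cv2,json
from rig import telemetry,cams,sign_off,spotter
from scipy.spatial.transform import Rotation as R
def st(): return telemetry.get_state()
def Rt(s):
    q=s['ee_rot']; return R.from_quat([q[1],q[2],q[3],q[0]]).as_matrix()
def campose(name,s=None):
    m=cams.camera_model(name)
    if name=='wrist':
        T=np.array(m['tool_from_camera']); A=Rt(s)
        return m, A@T[:3,:3], A@T[:3,3]+np.array(s['position'])
    return m,np.array(m['rotation']).reshape(3,3),np.array(m['origin'])
def cloud(name,depth,s=None):
    m,Rc,o=campose(name,s)
    K=np.array(m['camera_matrix']);D=np.array(m['D'])
    v,u=np.mgrid[0:480,0:640]
    p=cv2.undistortPoints(np.stack([u,v],-1).reshape(-1,1,2).astype(float),K,D).reshape(480,640,2)
    c=np.stack([p[...,0]*depth,-p[...,1]*depth,-depth],-1)
    return c@Rc.T+o
def proj(name,P,s=None):
    m,Rc,o=campose(name,s)
    c=(np.atleast_2d(P)-o)@Rc
    K=np.array(m['camera_matrix']);D=np.array(m['D'])
    return cv2.projectPoints(c*[1,-1,-1],np.zeros(3),np.zeros(3),K,D)[0].reshape(-1,2)
def save(n,im): cv2.imwrite('pics/'+n+'.png',cv2.cvtColor(im,cv2.COLOR_RGB2BGR))
E
python3 - <<'E'
from h import *
s=st();print(s)
for n in ['top','scene','wrist']:
    s=st();im,d=cams.get_image(n);save(n+'0',im);np.savez('/tmp/'+n+'0',im=im,d=d,p=s['position'],q=s['ee_rot'])
    if n!='wrist':
        for q in ['insert_long_grip','insert_short_grip','keeper','keeper_knob','ejector']:
            r=spotter.outline_of(q,n)
            c=cloud(n,d,s)
            for x in r:
                k=x['region']&(d>0)
                print(n,q,round(x['conf'],2),x['rect'],np.round(np.median(c[k],0),3) if k.any() else '')
    print(n,campose(n,s)[2])
E
```

```text
pics
{'clock': 0.0, 'qpos': array([ 1.03702483e+00,  2.76617826e-01,  1.50613418e+00,  7.49679506e-06,
        1.36071431e+00, -1.21002505e-01]), 'qd': array([-8.71478697e-05,  1.03648706e-03,  1.36785988e-03,  1.44856350e-04,
        1.06543875e-03, -1.88591216e-03]), 'effort': array([-1.32669811e-03, -4.16783810e+01, -2.45798117e+01, -2.44415805e-04,
        1.13887555e-02, -4.66350414e-06]), 'position': array([0.23035283, 0.52618106, 0.19082636]), 'ee_rot': array([-3.04726837e-04,  2.04923151e-01,  9.78777618e-01, -8.85892175e-04]), 'contact_force': array([-0.16689858, -0.39945227,  0.48569272]), 'moment': array([-0.03432367, -0.02665982, -0.01793574]), 'width': 0.08545442037065296}Traceback (most recent call last):
  File "<stdin>", line 8, in <module>
  File "h.py", line 14, in cloud
    m,Rc,o=campose(name,s)
           ~~~~~~~^^^^^^^^
  File "h.py", line 12, in campose
    return m,np.array(m['rotation']).reshape(3,3),np.array(m['origin'])
             ~~~~~~~~~~~~~~~~~~~~~~~~~~~~~~~^^^^^
ValueError: cannot reshape array of size 4 into shape (3,3)
```

Rotation is a quaternion for fixed cameras.

```bash
sed -i "s/return m,np.array(m\['rotation'\]).reshape(3,3),/q=m['rotation']; return m,R.from_quat([q[1],q[2],q[3],q[0]]).as_matrix(),/" h.py
python3 - <<'E'
from h import *
for n in ['top','scene','wrist']:
    s=st();im,d=cams.get_image(n);save(n+'0',im);np.savez('/tmp/'+n+'0',im=im,d=d,p=s['position'],q=s['ee_rot'])
    if n!='wrist':
        for q in ['insert_long_grip','keeper','ejector']:
            r=spotter.outline_of(q,n)
            c=cloud(n,d,s)
            for x in r:
                k=x['region']&(d>0)
                print(n,q,round(x['conf'],2),x['rect'],np.round(np.median(c[k],0),3) if k.any() else '')
    print(n,campose(n,s)[2],st()['clock'])
E
```

```text
top insert_long_grip 0.88 [234.1, 280.2, 42.2, 65.5] [0.396 0.095 0.024]
top insert_long_grip 0.81 [249.7, 210.8, 20.9, 54.7] [0.584 0.085 0.024]
top insert_long_grip 0.59 [303.7, 304.2, 64.0, 42.0] [ 0.37  -0.104  0.024]
top keeper 0.54 [311.6, 228.0, 10.6, 25.1] [ 0.577 -0.058  0.061]
top ejector 0.88 [333.9, 228.6, 43.1, 19.7] [ 0.585 -0.145  0.037]
top ejector 0.59 [309.6, 208.1, 88.3, 65.4] [ 0.581 -0.147  0.042]
top [ 0.3697984  -0.07737343  1.28401643] 0.3
scene insert_long_grip 0.84 [214.5, 259.3, 32.0, 47.9] [0.379 0.09  0.023]
scene insert_long_grip 0.78 [247.6, 218.3, 43.6, 40.2] [0.569 0.081 0.023]
scene insert_long_grip 0.7 [152.7, 239.0, 58.1, 24.3] [0.421 0.272 0.023]
scene insert_long_grip 0.61 [265.2, 302.0, 58.3, 29.4] [ 0.359 -0.111  0.023]
scene keeper 0.44 [307.2, 240.2, 12.4, 12.9] [ 0.553 -0.059  0.064]
scene ejector 0.69 [326.8, 249.5, 38.4, 19.8] [ 0.581 -0.147  0.037]
scene [-0.45206628 -0.58120942  1.1920146 ] 0.5
wrist [0.15815152 0.55837741 0.37580074] 0.55
```

View pics/top0.png

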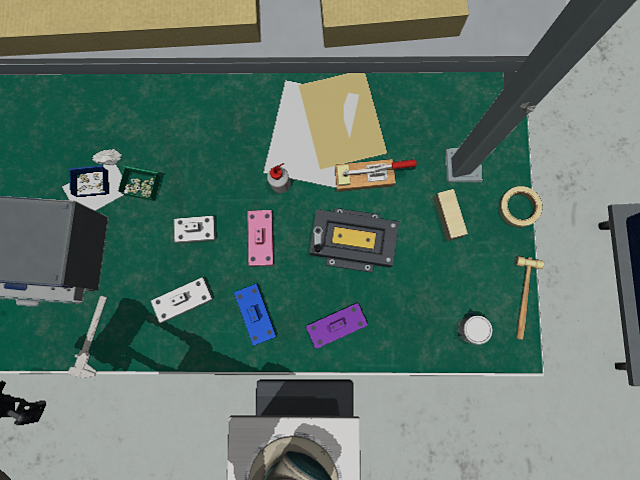

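View pics/scene0.png

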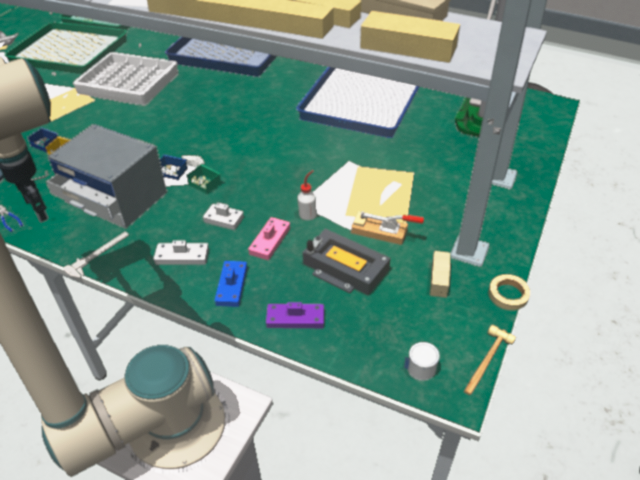

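View pics/wrist0.png

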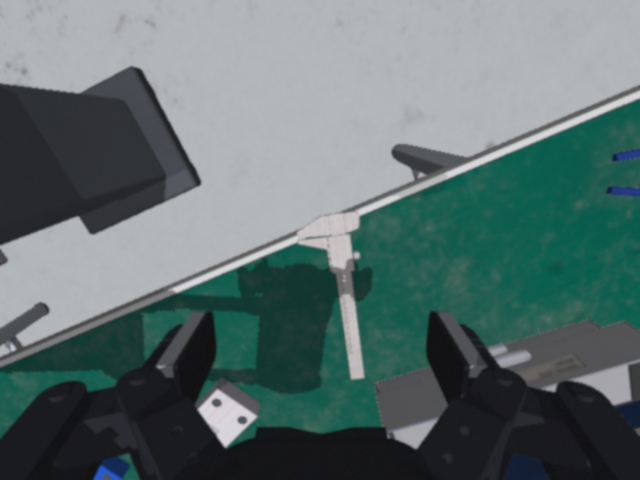

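The top view shows the white/aluminium long insert at about (182,299) and the short one at (194,229). The coloured look-alikes are at (260,237), (255,314) and (337,325), and the block is at (353,238) with the keeper at its left end near (318,238). Next I'll measure and zoom.

Run:
```python
from h import *
z=np.load('/tmp/top0.npz');im,d=z['im'],z['d'];c=cloud('top',d)
save('blk',cv2.resize(im[195:285,295:415],None,fx=6,fy=6,interpolation=cv2.INTER_CUBIC))
for nm,(u0,v0,u1,v1),lo,hi in [('long',(140,265,222,330),.015,.033),('short',(165,205,222,252),.015,.033),('block',(295,195,410,285),.040,.056)]:
    sub=np.zeros((480,640),bool);sub[v0:v1,u0:u1]=1
    k=sub&(d>0)&(c[...,2]>lo)&(c[...,2]<hi)
    p=c[k][:,:2]
    r=cv2.minAreaRect((p*1000).astype(np.float32));print(nm,k.sum(),r,np.median(c[k][:,2]))
    print(cv2.boxPoints(r))
    k2=sub&(d>0)&(c[...,2]>hi+.008);p=c[k2]
    if len(p): print(' above',len(p),p.mean(0),p.max(0)[2]); print(np.round(cv2.minAreaRect((p[:,:2]*1000).astype(np.float32))[0]))
```

```text
long 1252 ((431.5278015136719, 280.510009765625), (61.35469436645508, 141.520263671875), 24.42597770690918) 0.023602513059448826
[[374.33566 332.25122]
 [432.85672 203.39757]
 [488.71994 228.7688 ]
 [430.19888 357.62244]]
 above 131 [0.43128007 0.27827099 0.0546675 ] 0.0616923899997055
[431. 280.]
short 809 ((610.4846801757812, 255.62530517578125), (61.950721740722656, 101.18605041503906), 5.105997562408447) 0.023552284942264246
[[575.1296  303.2608 ]
 [584.13495 202.47629]
 [645.8398  207.9898 ]
 [636.8344  308.77432]]
 above 125 [0.6090369  0.25376132 0.05432777] 0.061760267847908334
[610. 254.]
block 2180 ((584.895263671875, -147.04847717285156), (205.70169067382812, 111.63541412353516), 81.47189331054688) 0.04725892126918696
[[ 514.4425   -240.48465 ]
 [ 624.8436   -257.03958 ]
 [ 655.348     -53.612305]
 [ 544.9469    -37.057373]]
 above 70 [ 0.561506   -0.05783949  0.08093516] 0.0932324603763297
[574. -58.]
```

View pics/blk.png

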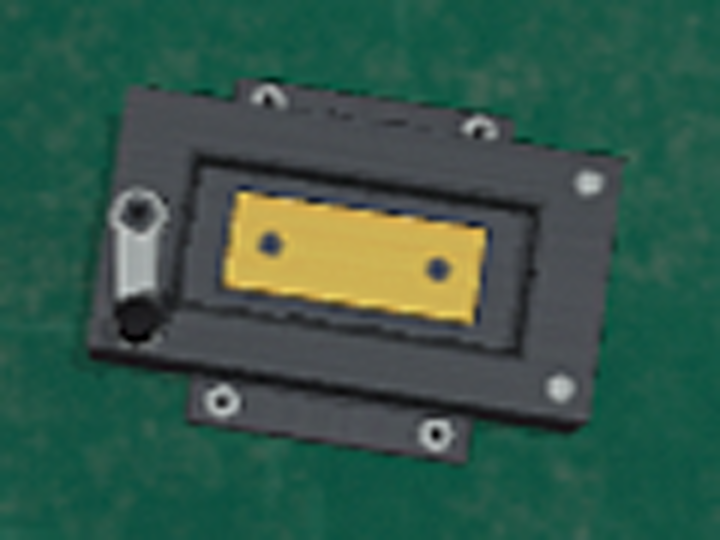

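```bash
cat >> h.py <<'E'
def goal(xy,z,ang):
    """world xy, tcp z, tool-y angle deg -> delta row"""
    s=st();A=Rt(s);p=np.array(s['position'])
    a=np.deg2rad(ang);ty=np.array([np.cos(a),np.sin(a),0]);tz=np.array([0,0,-1.]);tx=np.cross(ty,tz)
    B=np.stack([tx,ty,tz],1)
    dp=A.T@(np.array([xy[0],xy[1],z])-p)*1000
    rv=R.from_matrix(A.T@B).as_rotvec(degrees=True)
    return np.round(dp,1),np.round(rv,2),B
def fake(xy,z,ang):
    B=goal(xy,z,ang)[2];q=R.from_matrix(B).as_quat()
    return dict(position=[xy[0],xy[1],z],ee_rot=[q[3],q[0],q[1],q[2]])
E
python3 - <<'E'
from h import *
a=np.deg2rad(24.4);tx=np.array([-np.cos(a-np.pi/2),-np.sin(a-np.pi/2)]) 
g=goal([.43,.28],.2,24.4);tx=g[2][:2,0];print(g,tx)
for off in [0,-.06,-.1]:
    xy=np.array([.4315,.2805])+tx*off
    c=[[374,332],[433,203],[489,229],[430,358]]
    print(off,goal(xy,.2,24.4)[:2]);print(proj('wrist',[[x/1e3,y/1e3,.024] for x,y in c],fake(xy,.2,24.4)))
E
```

```text
(array([-281.6, -146. ,   -8.3]), array([ 0.  , -0.  , 41.95]), array([[-0.41310443,  0.91068366,  0.        ],
       [ 0.91068366,  0.41310443,  0.        ],
       [ 0.        ,  0.        , -1.        ]])) [-0.41310443  0.91068366]
0 (array([-282.7, -145. ,   -8.3]), array([ 0.  , -0.  , 41.95]))
[[287.68522582 134.34799234]
 [291.65185439 273.59495723]
 [349.81941379 273.15727426]
 [353.12738353 133.81255167]]
-0.06 (array([-327.4, -185.1,   -8.3]), array([ 0.  , -0.  , 41.95]))
[[285.95423474  64.65953224]
 [290.25600859 218.64864476]
 [351.32318937 218.17303189]
 [354.9449003   64.07416924]]
-0.1 (array([-357.1, -211.8,   -8.3]), array([ 0.  , -0.  , 41.95]))
[[284.7159645   13.99667104]
 [289.25793436 178.89543641]
 [352.39938359 178.39205394]
 [356.24667872  13.37492672]]
```

Request:
{"fn": "servo_tool", "kwargs": {"steps": [[-283,-145,-8,0,0,42],[-283,-145,-8,0,0,42],[-283,-145,-8,0,0,42],[-283,-145,-8,0,0,42],[-283,-145,-8,0,0,42],[-283,-145,-8,0,0,42],[-283,-145,-8,0,0,42],[-283,-145,-8,0,0,42]], "hand": 0}}

```text
clock: 1.35
position: [0.4337, 0.2783, 0.1999]
ee_rot: [0.001, 0.544, 0.839, 0.0]
contact_force: [0.1, 0.5, -0.6]
width: 0.0851
```

Request:
{"fn": "servo_tool", "kwargs": {"steps": [[0,0,0,0,0,0],[0,0,0,0,0,0],[0,0,0,0,0,0]]}}

```text
clock: 1.65
position: [0.4309, 0.2814, 0.1997]
ee_rot: [-0.0, 0.541, 0.841, 0.0]
contact_force: [-0.5, -0.3, 0.1]
width: 0.0854
```

Run:
```python
from h import *
s=st();im,d=cams.get_image('wrist');save('w1',im);np.savez('/tmp/w1',im=im,d=d,p=s['position'],q=s['ee_rot'])
print(s['position'],s['clock'],s['qd'].round(3),goal([.4315,.2805],.2,24.4)[:2],s['width'],s['contact_force'])
c=cloud('wrist',d,s)
m=np.zeros((480,640),bool);m[90:330,240:400]=1
k=m&(d>0)&(c[...,2]>.016)&(c[...,2]<.030)
print(k.sum(),cv2.minAreaRect((c[k][:,:2]*1000).astype(np.float32)),np.median(c[k][:,2]))
k=m&(d>0)&(c[...,2]>.048)&(c[...,2]<.064)
print(k.sum(),cv2.minAreaRect((c[k][:,:2]*1000).astype(np.float32)),np.median(c[k][:,2]))
```

```text
[0.43086714 0.28140995 0.19970083] 1.65 [ 0.001  0.003  0.    -0.004 -0.001 -0.002] (array([-1. ,  0.1, -0.3]), array([-0.  , -0.02,  0.06])) 0.08539866810842764 [-0.45525294 -0.34853965  0.0823798 ]
8101 ((436.8695068359375, 240.54013061523438), (98.949951171875, 231.90357971191406), 6.731248378753662) 0.02592219896772635
759 ((431.76361083984375, 280.990478515625), (17.470809936523438, 35.616371154785156), 24.68552589416504) 0.05784146080743857
```

View pics/w1.png

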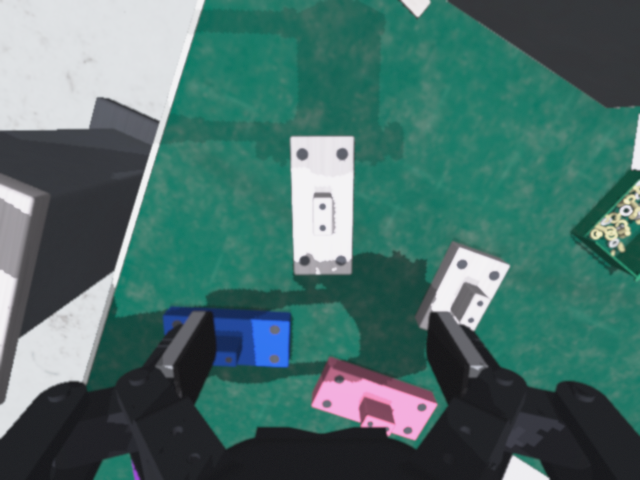

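Insert's bar is centred at about (323,213), between the fingers. I'm descending to grasp.

Request:
{"fn": "servo_tool", "kwargs": {"steps": [[-0.7,0.6,50,0,0,0],[-0.7,0.6,90,0,0,0],[-0.7,0.6,125,0,0,0],[-0.7,0.6,150,0,0,0],[-0.7,0.6,165,0,0,0],[-0.7,0.6,171,0,0,0],[-0.7,0.6,171,0,0,0]], "hand": 0}}

```text
clock: 2.4
position: [0.4319, 0.2803, 0.0282]
ee_rot: [-0.0, 0.542, 0.841, -0.001]
contact_force: [0.8, 0.7, 0.7]
width: 0.0853
```

Request:
{"fn": "servo_tool", "kwargs": {"steps": [[0,0,0,0,0,0],[0,0,0,0,0,0],[0,0,0,0,0,0],[0,0,0,0,0,0],[0,0,0,0,0,0],[0,0,0,0,0,0],[0,0,0,0,0,0]], "hand": 255, "grip_force": 60}}

```text
clock: 3.1
position: [0.4326, 0.28, 0.0288]
ee_rot: [-0.0, 0.542, 0.84, 0.0]
contact_force: [-0.4, -0.2, 0.2]
width: -0.0001
```

The opening reads 0, so the grip missed. Looking.

Run:
```python
from h import *
s=st();im,d=cams.get_image('wrist');save('w2',im);np.savez('/tmp/w2',im=im,d=d,p=s['position'],q=s['ee_rot'])
print(s)
im,d=cams.get_image('scene');save('s2',cv2.resize(im[150:350,80:320],None,fx=3,fy=3))
print(cams.camera_model('wrist'))
```

```text
{'clock': 3.1, 'qpos': array([4.39255620e-01, 3.35689113e-01, 1.87035342e+00, 1.06914283e-04,
       9.35413703e-01, 1.42781446e-02]), 'qd': array([-0.00113456,  0.00127698,  0.00023524, -0.0011997 , -0.00069899,
       -0.00132217]), 'effort': array([ 2.75711245e-03, -3.93616426e+01, -1.86995441e+01,  3.78181567e-04,
       -5.56401701e-04,  9.60199600e-06]), 'position': array([0.43260436, 0.27998615, 0.02876435]), 'ee_rot': array([-3.34693492e-07,  5.42105865e-01,  8.40310195e-01,  8.06432927e-05]), 'contact_force': array([-0.43363451, -0.16766328,  0.23500992]), 'moment': array([-0.01134485,  0.0347848 ,  0.05035505]), 'width': -0.0001336338255670021}
{'camera_matrix': array([[366.38862212,   0.        , 320.81321763],
       [  0.        , 366.38862212, 243.1910178 ],
       [  0.        ,   0.        ,   1.        ]]), 'D': array([-0.01403937,  0.        ,  0.        ,  0.        ,  0.        ]), 'tool_from_camera': array([[ 9.72434237e-04,  9.51651247e-01,  3.07179032e-01,
         7.90226501e-02],
       [ 9.99999464e-01, -8.16371985e-04, -6.36541810e-04,
        -2.29907414e-04],
       [-3.54993452e-04,  3.07179486e-01, -9.51651531e-01,
        -1.84115371e-01],
       [ 0.00000000e+00,  0.00000000e+00,  0.00000000e+00,
         1.00000000e+00]])}
```

View pics/w2.png

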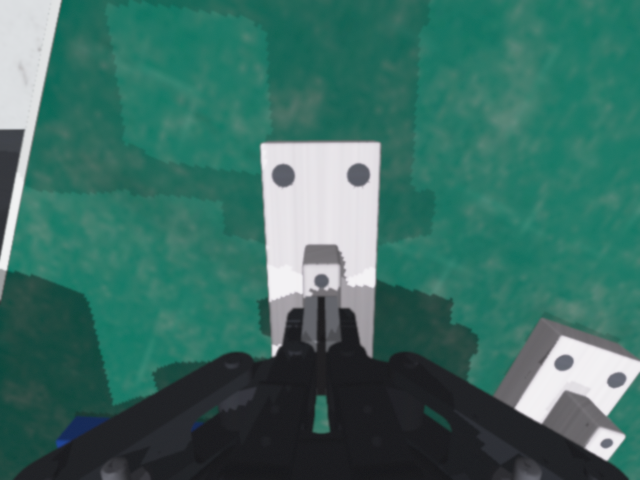

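View pics/s2.png

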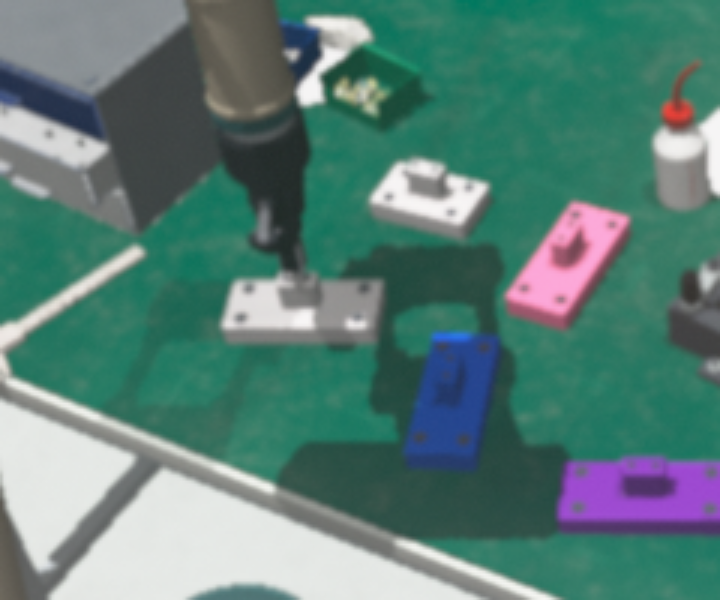

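Run:
```python
from h import *
z=np.load('/tmp/w2.npz');s=dict(position=z['p'],ee_rot=z['q']);d=z['d'];im=z['im'];c=cloud('wrist',d,s)
A=Rt(s);t=(c-z['p'])@A*1000
print('TCP px',proj('wrist',[z['p'],z['p']-A[:,2]*.019,z['p']-A[:,2]*.027],s))
for u,v in [(321,250),(310,270),(332,270),(321,281),(310,300),(335,300),(321,300),(296,315),(346,315),(292,330),(350,330),(300,345),(342,345),(321,330),(321,380),(321,430)]:
    print((u,v),np.round(t[v,u],1),np.round(c[v,u],3),im[v,u])
save('w2z',cv2.resize(im[230:400,220:420],None,fx=4,fy=4))
k=(d>0)&(c[...,2]>.05)&(c[...,2]<.064)&(im.min(2)>90); k[:,:280]=0;k[:,370:]=0
print(cv2.minAreaRect(t[k][:,:2].astype(np.float32)))
```

```text
TCP px [[320.97427759 277.43240903]
 [321.0039266  292.62519122]
 [321.01824968 299.96548119]]
(321, 250) [18.5 -0.  -7.8] [0.425 0.297 0.037] [116 114 117]
(310, 270) [ 16.5  -5.  -30.1] [0.421 0.293 0.059] [226 223 227]
(332, 270) [ 16.    5.  -28.6] [0.431 0.297 0.057] [225 222 226]
(321, 281) [ 10.7  -0.  -29.1] [0.428 0.29  0.058] [ 92  94 104]
(310, 300) [ 10.8  -4.5 -48.6] [0.424 0.288 0.077] [100 101 107]
(335, 300) [ 11.8   5.6 -50.5] [0.433 0.293 0.079] [100 101 107]
(321, 300) [ 11.1  -0.  -49. ] [0.428 0.29  0.078] [31 30 32]
(296, 315) [  7.  -10.  -54.1] [0.421 0.282 0.083] [32 34 37]
(346, 315) [  6.6  10.  -53.4] [0.439 0.29  0.082] [30 31 33]
(292, 330) [  7.  -10.8 -65.3] [0.42  0.282 0.094] [29 29 32]
(350, 330) [  7.5  10.6 -66.1] [0.439 0.291 0.095] [26 28 30]
(300, 345) [ 14.1  -6.6 -85.8] [0.421 0.29  0.115] [33 35 39]
(342, 345) [ 13.7   6.5 -85.1] [0.433 0.295 0.114] [28 28 31]
(321, 330) [ 11.2  -0.1 -72.3] [0.428 0.29  0.101] [32 31 33]
(321, 380) [ -4.2  -0.  -79.1] [0.434 0.276 0.108] [33 33 35]
(321, 430) [-130.3    0.2   25.2] [0.486 0.161 0.004] [ 61 122 105]
((8.238636016845703, -0.10822582244873047), (18.115543365478516, 22.756332397460938), 89.03705596923828)
```

View pics/w2z.png

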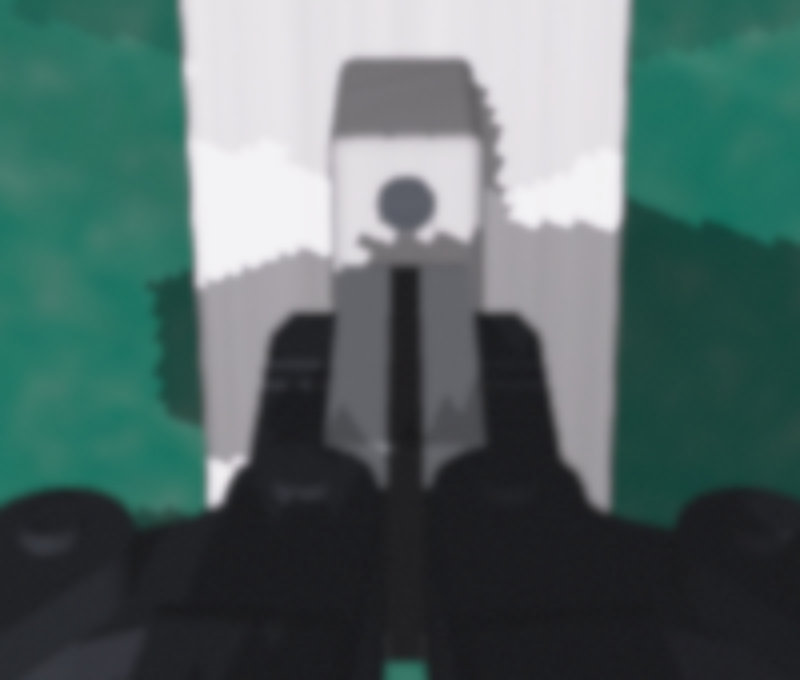

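Run:
```python
from h import *
z=np.load('/tmp/w2.npz');s=dict(position=z['p'],ee_rot=z['q']);d=z['d'];im=z['im'];c=cloud('wrist',d,s)
A=Rt(s);t=(c-z['p'])@A*1000
for u in (308,334):
  for v in range(284,350,4): print((u,v),np.round(t[v,u],1),im[v,u])
z=np.load('/tmp/w1.npz');s=dict(position=z['p'],ee_rot=z['q']);d=z['d'];im=z['im'];c=cloud('wrist',d,s)
A=Rt(s);t=(c-z['p'])@A*1000
print('open fingers')
for u,v in [(180,330),(190,340),(205,325),(205,345),(200,318),(175,360),(440,320),(450,330),(455,345),(190,375)]: print((u,v),np.round(t[v,u],1),im[v,u])
```

```text
(308, 284) [  9.3  -6.  -29.3] [226 222 227]
(308, 288) [  7.2  -6.  -29.1] [221 218 222]
(308, 292) [  5.   -6.1 -28.8] [220 217 221]
(308, 296) [ 10.5  -5.5 -44.1] [157 155 160]
(308, 300) [ 11.3  -5.3 -49.4] [100 101 107]
(308, 304) [ 10.9  -5.2 -52.2] [100 101 107]
(308, 308) [ 11.2  -5.1 -56.1] [100 101 106]
(308, 312) [ 11.1  -5.  -59.2] [100 101 107]
(308, 316) [ 11.4  -4.9 -62.7] [100 102 107]
(308, 320) [ 11.5  -4.8 -65.9] [100 101 107]
(308, 324) [ 11.5  -4.7 -68.7] [100 101 107]
(308, 328) [ 10.6  -4.7 -69.9] [100 101 107]
(308, 332) [ 11.2  -4.5 -73.6] [ 98  99 105]
(308, 336) [ 10.9  -4.5 -75.5] [81 82 87]
(308, 340) [ 10.9  -4.4 -78.1] [82 83 86]
(308, 344) [ 12.5  -4.2 -82.7] [50 52 55]
(308, 348) [ 11.3  -4.2 -83.3] [32 34 37]
(334, 284) [  9.5   6.  -29.6] [224 222 226]
(334, 288) [  7.    6.  -28.8] [212 207 213]
(334, 292) [  5.2   6.  -29.3] [119 116 119]
(334, 296) [ 10.5   5.4 -44.2] [100 100 104]
(334, 300) [ 11.1   5.3 -49.1] [100 101 107]
(334, 304) [ 11.3   5.1 -53. ] [ 99 101 107]
(334, 308) [ 10.7   5.1 -55.2] [100 101 108]
(334, 312) [ 11.9   4.9 -60.7] [ 99 101 107]
(334, 316) [ 11.    4.8 -62. ] [100 101 107]
(334, 320) [ 11.3   4.7 -65.5] [ 99 101 107]
(334, 324) [ 10.2   4.7 -66.5] [ 99 101 106]
(334, 328) [ 10.9   4.5 -70.5] [ 99 100 106]
(334, 332) [ 11.6   4.4 -74.2] [86 87 92]
(334, 336) [ 11.2   4.3 -76. ] [76 77 81]
(334, 340) [ 10.7   4.3 -77.6] [82 82 87]
(334, 344) [ 11.6   4.1 -81.4] [47 48 51]
(334, 348) [ 11.9   4.  -84.1] [27 27 31]
open fingers
(180, 330) [ 11.4 -49.  -72.7] [89 90 95]
(190, 340) [ 11.4 -43.4 -79. ] [33 33 36]
(205, 325) [  9.4 -42.5 -66. ] [25 23 25]
(205, 345) [  1.5 -43.  -66.8] [23 23 25]
(200, 318) [ 11.1 -44.8 -63.9] [90 91 96]
(175, 360) [ 10.5 -44.8 -88.6] [75 76 81]
(440, 320) [ 11.5  43.3 -66. ] [39 37 41]
(450, 330) [ 11.2  44.9 -72.2] [ 99  99 105]
(455, 345) [ 11.   43.5 -81.2] [35 34 36]
(190, 375) [  1.9 -42.6 -84.5] [24 23 25]
```

The wrist depth shows the shut fingertips ending at tool z ≈ -46 mm, and about -62 mm when open. They closed around 18 mm above the bar top, so the real finger ends sit about 46 mm behind the reported TCP. The bar itself is well centred. I'll open, then descend in stages while watching the force.

Request:
{"fn": "servo_tool", "kwargs": {"steps": [[0,0,0,0,0,0],[0,0,0,0,0,0],[0,0,0,0,0,0],[0,0,0,0,0,0],[0,0,0,0,0,0]], "hand": 0}}

```text
clock: 3.7
position: [0.4326, 0.28, 0.0287]
ee_rot: [-0.0, 0.542, 0.84, 0.0]
contact_force: [0.1, -0.1, -0.4]
width: 0.0722
```

Request:
{"fn": "servo_tool", "kwargs": {"steps": [[0,0,10,0,0,0],[0,0,20,0,0,0],[0,0,28,0,0,0],[0,0,34,0,0,0],[0,0,34,0,0,0],[0,0,34,0,0,0]]}}

```text
clock: 4.3
position: [0.4325, 0.28, -0.0056]
ee_rot: [-0.0, 0.542, 0.84, -0.0]
contact_force: [-0.6, 0.2, 0.3]
width: 0.0853
```

Run:
```python
from h import *
s=st();im,d=cams.get_image('wrist');save('w3',im)
print(s['position'],s['contact_force'],s['width'])
c=cloud('wrist',d,s);A=Rt(s);t=(c-s['position'])@A*1000
k=(d>0)&(t[...,2]>-90)&(t[...,2]<-40)&(abs(abs(t[...,1])-43)<4)
print('tip',np.percentile(t[k][:,2],[98,99,100]))
im,d=cams.get_image('scene');save('s3',cv2.resize(im[200:310,100:260],None,fx=4,fy=4))
```

```text
[ 0.43253915  0.27997515 -0.00557119] [-0.64023622  0.2187231   0.33855732] 0.08533091470255254
tip [-56.34767973 -55.70180761 -53.87467098]
```

View pics/w3.png

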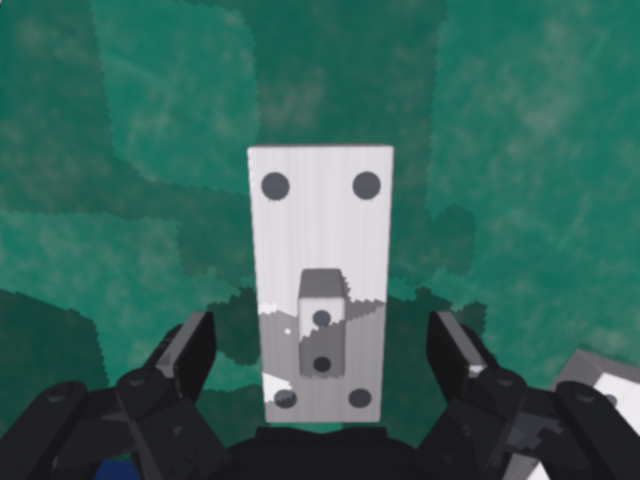

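View pics/s3.png

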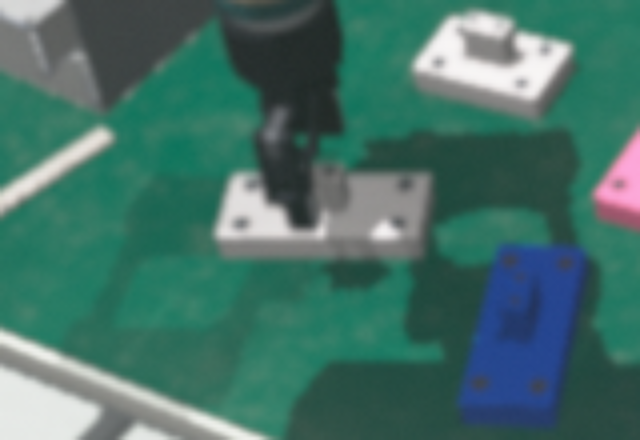

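No contact at reported z = -6 mm, which confirms the offset. The bar is still centred at (322,337). Going 11 mm lower and gripping.

Request:
{"fn": "servo_tool", "kwargs": {"steps": [[0,0,5,0,0,0],[0,0,9,0,0,0],[0,0,11,0,0,0],[0,0,11,0,0,0]]}}

```text
clock: 4.8
position: [0.4322, 0.2798, -0.0167]
ee_rot: [-0.0, 0.542, 0.84, -0.0]
contact_force: [-0.8, 0.6, 0.1]
width: 0.0854
```

Request:
{"fn": "servo_tool", "kwargs": {"steps": [[0,0,0,0,0,0],[0,0,0,0,0,0],[0,0,0,0,0,0],[0,0,0,0,0,0],[0,0,0,0,0,0],[0,0,0,0,0,0],[0,0,0,0,0,0]], "hand": 255, "grip_force": 60}}

```text
clock: 5.5
position: [0.433, 0.2803, -0.0152]
ee_rot: [0.0, 0.542, 0.84, 0.001]
contact_force: [-1.0, 0.0, 7.0]
width: 0.0172
```

Gripped at 17 mm. Lifting.

Request:
{"fn": "servo_tool", "kwargs": {"steps": [[0,0,-10,0,0,0],[0,0,-30,0,0,0],[0,0,-60,0,0,0],[0,0,-95,0,0,0],[0,0,-125,0,0,0],[0,0,-140,0,0,0],[0,0,-140,0,0,0],[0,0,-140,0,0,0]]}}

```text
clock: 6.3
position: [0.4316, 0.2796, 0.123]
ee_rot: [-0.0, 0.542, 0.84, -0.001]
contact_force: [-0.9, -0.5, -4.8]
width: 0.0169
```

Run:
```python
from h import *
s=st();im,d=cams.get_image('wrist');save('w4',im);np.savez('/tmp/w4',im=im,d=d,p=s['position'],q=s['ee_rot'])
print(s['position'],s['contact_force'],s['width'])
c=cloud('wrist',d,s);A=Rt(s);t=(c-s['position'])@A*1000
k=(d>0)&(t[...,2]>-30)&(t[...,2]<0)&(abs(t[...,1])<40)&(t[...,0]<120)&(im.min(2)>60)
kk=t[k]; print(np.median(kk,0),cv2.minAreaRect(kk[:,:2].astype(np.float32)))
k2=k&(t[...,0]>22); print('top plane',np.linalg.lstsq(np.c_[t[k2][:,:2],np.ones(k2.sum())],t[k2][:,2],rcond=None)[0])
print(t[k].min(0),t[k].max(0))
c=np.array([584.9,-147.0])/1000
print(goal(c,.125,-8.53)[:2], goal(c,.125,-8.53)[2])
```

```text
[0.43162489 0.27955044 0.12298939] [-0.90673703 -0.54722924 -4.84748891] 0.01687951864070432
[ 70.8422919   -5.34710579 -22.8943059 ] ((70.85546875, -0.4927177429199219), (56.810997009277344, 0.17404504120349884), 89.76813507080078)
top plane [-5.92043314e+00  2.92247409e-02  3.95110935e+02]
[ 70.69946449 -28.89827197 -29.9918955 ] [ 71.03061586  27.91237174 -18.81000223]
(array([-451.8,  -35.7,   -2.6]), array([-0.18,  0.05, 32.88])) [[ 0.14832724  0.98893833  0.        ]
 [ 0.98893833 -0.14832724  0.        ]
 [ 0.          0.         -1.        ]]
```

View pics/w4.png

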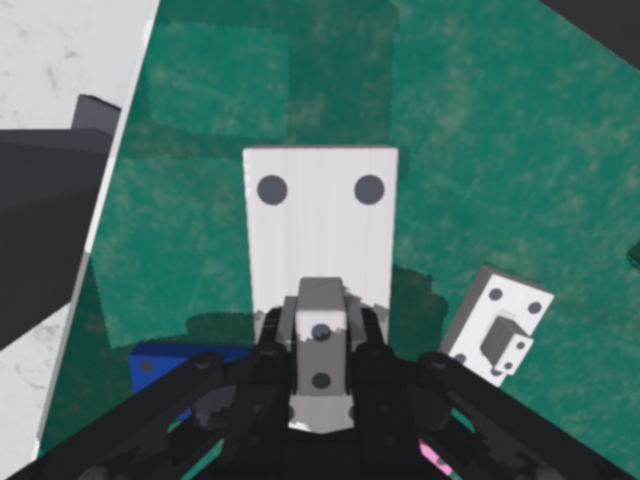

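Run:
```python
from h import *
z=np.load('/tmp/w4.npz');s=dict(position=z['p'],ee_rot=z['q']);d=z['d'];im=z['im'];c=cloud('wrist',d,s)
A=Rt(s);t=(c-z['p'])@A*1000
k=(d>0)&(t[...,2]>-60)&(t[...,2]<-32)&(abs(t[...,1])<45)&(t[...,0]<120)&(t[...,0]>22)&(im.min(2)>50)
kk=t[k];print(k.sum(),np.median(kk,0))
C,_,_,_=np.linalg.lstsq(np.c_[kk[:,:2],np.ones(len(kk))],kk[:,2],rcond=None);print('plane',C)
# row-wise edges
xs=[];
for x in range(25,70,3):
    q=kk[abs(kk[:,0]-x)<1.5]; xs.append((x,q[:,1].min(),q[:,1].max()))
xs=np.array(xs);mid=(xs[:,1]+xs[:,2])/2;print(np.polyfit(xs[:,0],mid,1),(xs[:,2]-xs[:,1]).mean())
print('front',[round(kk[abs(kk[:,1]-y)<2][:,0].max(),1) for y in (-20,-10,0,10,20)])
```

```text
18032 [ 48.50185746  -0.47654912 -41.1295572 ]
plane [ 3.95461468e-03  1.96432910e-04 -4.12798558e+01]
[-0.00286512 -0.34190754] 59.90300946192408
front [np.float64(70.8), np.float64(70.9), np.float64(70.9), np.float64(71.0), np.float64(71.0)]
```

Run:
```python
from h import *
print(goal([.570,-.246],.25,-8.53)[:2])
```

```text
(array([-535.8,  -90.5, -127.4]), array([-0.18,  0.05, 32.88]))
```

Request:
{"fn": "servo_tool", "kwargs": {"steps": [[-40,-7,-30,0,0,3],[-85,-15,-55,0,0,6],[-130,-22,-80,0,0,10],[-175,-30,-100,0,0,14],[-220,-37,-115,0,0,18],[-265,-45,-127,0,0,22],[-310,-52,-127,0,0,26],[-355,-60,-127,0,0,30]]}}

```text
clock: 7.15
position: [0.5238, -0.0699, 0.2492]
ee_rot: [-0.001, 0.742, 0.67, -0.001]
contact_force: [1.2, -0.9, -5.3]
width: 0.0175
```

Run:
```python
from h import *
print(st()['position'],goal([.570,-.246],.25,-8.53)[:2])
```

```text
[ 0.52383689 -0.06987085  0.24918621] (array([-170.5,   63.8,   -1.1]), array([-0.15, -0.04,  2.7 ]))
```

Request:
{"fn": "servo_tool", "kwargs": {"steps": [[-45,17,0,0,0,1],[-90,34,0,0,0,2],[-130,49,0,0,0,2.8],[-158,59,0,0,0,2.8],[-171,64,0,0,0,2.8],[-171,64,0,0,0,2.8],[-171,64,0,0,0,2.8],[-171,64,0,0,0,2.8]]}}

```text
clock: 7.95
position: [0.5707, -0.2427, 0.2504]
ee_rot: [-0.001, 0.757, 0.654, 0.0]
contact_force: [0.5, 0.1, -4.1]
width: 0.0174
```

Run:
```python
from h import *
s=st();im,d=cams.get_image('wrist');save('w5',im);np.savez('/tmp/w5',im=im,d=d,p=s['position'],q=s['ee_rot'])
print(s['position'],s['qd'].round(3),s['clock'])
cc=cloud('wrist',d,s);A=Rt(s);t=(cc-s['position'])@A*1000
k=(d>0)&(cc[...,2]>.040)&(cc[...,2]<.056); print(k.sum(),np.median(cc[k][:,2]))
p=t[k];print('yrange',p[:,1].min(),p[:,1].max(),p[:,0].max())
v=(k*255).astype(np.uint8);cv2.imwrite('pics/w5m.png',v)
```

```text
[ 0.57065098 -0.24265573  0.25038729] [ 0.006 -0.01  -0.007 -0.004 -0.004 -0.002] 7.95
14286 0.04956741643337148
yrange -222.28527779196463 254.83415154904858 188.60570352896792
```

View pics/w5.png

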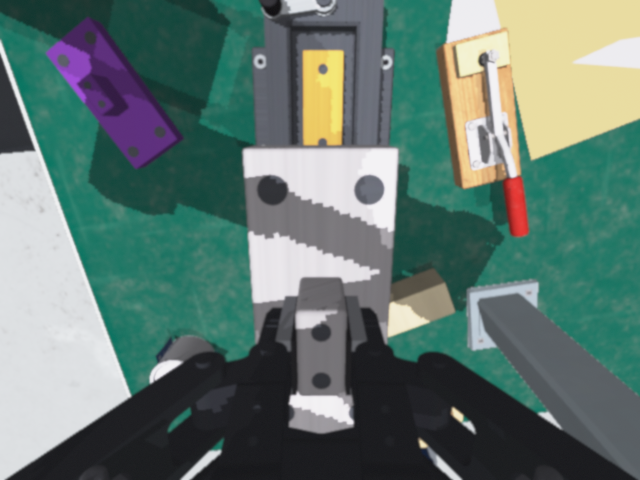

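View pics/w5m.png

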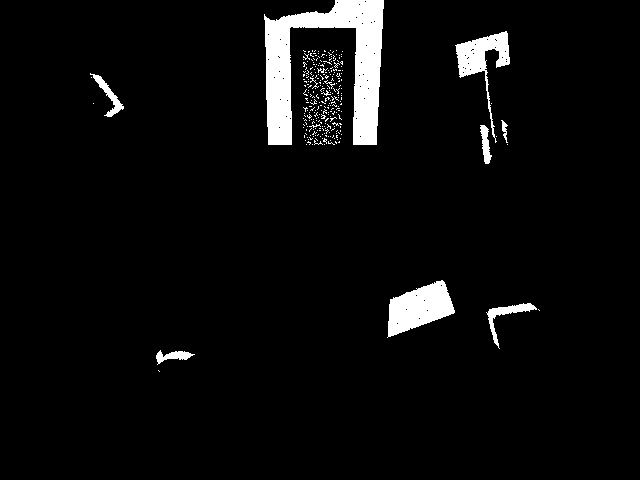

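The wrist view shows the recess (290–355, y>28) and the brass pad ahead of the held plate's front edge (y≈148). The keeper is at the top, parked toward the left of the image (world -x). Next I'll fit the edges.

Run:
```python
from h import *
z=np.load('/tmp/w5.npz');s=dict(position=z['p'],ee_rot=z['q']);d=z['d'];im=z['im'];cc=cloud('wrist',d,s)
A=Rt(s);p0=z['p'];t=(cc-p0)@A*1000
k=(d>0)&(cc[...,2]>.0455)&(cc[...,2]<.0535);k[148:]=0;k[:,:250]=0;k[:,400:]=0
rows=[]
for v in range(45,145):
    u=np.where(k[v])[0]; 
    L=u[u<300];Rr=u[u>345]
    rows.append([t[v,L.min(),0],t[v,L.min(),1],t[v,L.max(),1],t[v,Rr.min(),1],t[v,Rr.max(),1]])
r=np.array(rows)
for i,n in enumerate(['outL','recL','recR','outR']):
    f=np.polyfit(r[:,0],r[:,i+1],1);res=r[:,i+1]-np.polyval(f,r[:,0]);
    g=abs(res)<1.5;f=np.polyfit(r[g,0],r[g,i+1],1);print(n,f,np.rad2deg(np.arctan(f[0])),'at x=100:',np.polyval(f,100),g.sum())
# end
e=[]
for u in range(296,352,2):
    vv=np.where(k[:48,u])[0]; e.append([t[vv.max(),u,1],t[vv.max(),u,0]])
e=np.array(e);f=np.polyfit(e[:,0],e[:,1],1);print('end',f,np.median(e[:,1]),e[:,1].std())
o=[]
kk=k[:30]
print('block top z',np.median(cc[k][:,2]),'tool tilt',A[:,2])
# plate in this view
q=(d>0)&(t[...,2]>-60)&(t[...,2]<-32)&(abs(t[...,1])<45)&(t[...,0]<120)&(t[...,0]>22)&(im.min(2)>50)
a=t[q];xs=[]
for x in range(25,70,3):
    b=a[abs(a[:,0]-x)<1.5]; xs.append((x,b[:,1].min(),b[:,1].max()))
xs=np.array(xs);print('plate',np.polyfit(xs[:,0],(xs[:,1]+xs[:,2])/2,1),np.median(a[:,2]),a[:,0].max())
```

```text
outL [ 1.57095258e-02 -5.50063563e+01] 0.9000154924234554 at x=100: -53.43540372682876 100
recL [ 3.34334680e-03 -3.13587833e+01] 0.1915589473695126 at x=100: -31.024448605342073 100
recR [7.85557235e-03 3.21287452e+01] 0.4500818830163114 at x=100: 32.91430240217681 100
outR [7.44383843e-03 5.49050938e+01] 0.4264926478854186 at x=100: 55.64947759982786 100
end [-6.84714875e-03  1.68375170e+02] 168.32771606121264 0.252840843593127
block top z 0.04983630330667793 tool tilt [-0.00102217  0.00172828 -0.99999798]
plate [-0.0045925  -0.32101805] -41.078993558640846 70.90462534791594
```

Request:
{"fn": "servo_tool", "kwargs": {"steps": [[40,1.3,0,0,0,0.6],[75,1.3,0,0,0,0.6],[96,1.3,10,0,0,0.6],[96,1.3,50,0,0,0.6],[96,1.3,95,0,0,0.6],[96,1.3,140,0,0,0.6],[96,1.3,175,0,0,0.6],[96,1.3,195,0,0,0.6]]}}

```text
clock: 8.8
position: [0.584, -0.1475, 0.0529]
ee_rot: [-0.002, 0.76, 0.65, -0.001]
contact_force: [-0.6, -0.1, -4.7]
width: 0.0171
```

Request:
{"fn": "servo_tool", "kwargs": {"steps": [[0,0,5,0,0,0],[0,0,8,0,0,0],[0,0,8,0,0,0],[0,0,8,0,0,0]]}}

```text
clock: 9.2
position: [0.5879, -0.1501, 0.0495]
ee_rot: [0.001, 0.761, 0.649, 0.001]
contact_force: [-0.4, -0.8, -5.0]
width: 0.0172
```

Run:
```python
from h import *
s=st();im,d=cams.get_image('wrist');save('w6',im);np.savez('/tmp/w6',im=im,d=d,p=s['position'],q=s['ee_rot'])
print(s['position'],s['contact_force'],s['clock'])
im,d=cams.get_image('scene');save('s6',cv2.resize(im[200:310,270:430],None,fx=5,fy=5))
```

```text
[ 0.5878542  -0.1501382   0.04949719] [-0.42385279 -0.77998394 -4.98276807] 9.2
```

View pics/w6.png

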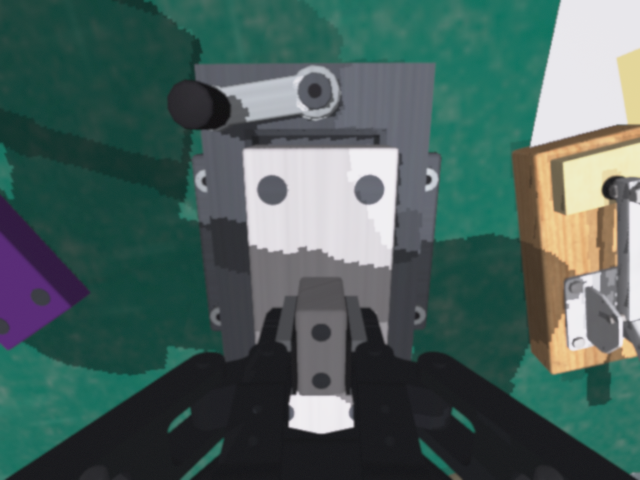

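View pics/s6.png

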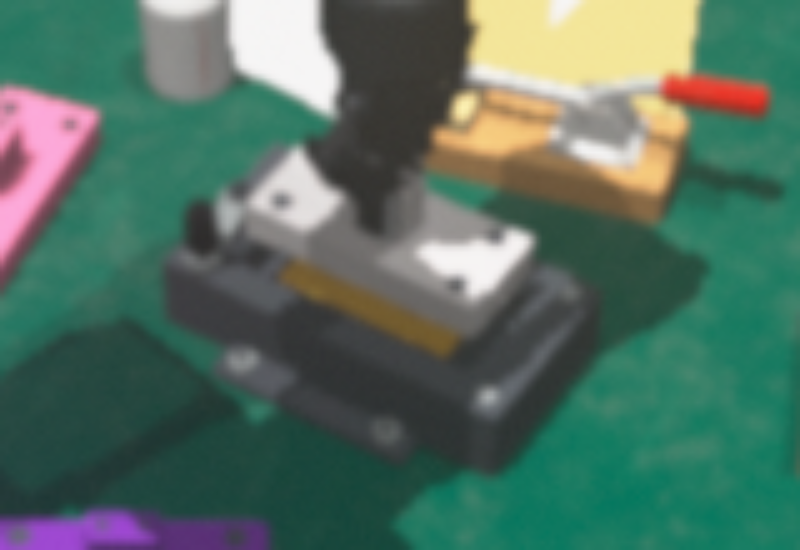

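Run:
```python
from h import *
z=np.load('/tmp/w6.npz');s=dict(position=z['p'],ee_rot=z['q']);d=z['d'];im=z['im'];cc=cloud('wrist',d,s)
A=Rt(s);p0=z['p'];t=(cc-p0)@A*1000
k=(d>0)&(cc[...,2]>.042)&(cc[...,2]<.056)
o=[]
for v in list(range(145,300,3)):
    u=np.where(k[v,150:480])[0]+150; o.append([t[v,u.min(),0],t[v,u.min(),1],t[v,u.max(),1]])
o=np.array(o)
for i in (1,2):
    f=np.polyfit(o[:,0],o[:,i],1);r=o[:,i]-np.polyval(f,o[:,0]);g=abs(r)<1.5;f=np.polyfit(o[g,0],o[g,i],1);print(f,'x=0',f[1],'x=50',np.polyval(f,50),g.sum())
far=[t[np.where(k[:,u])[0].min(),u,0] for u in range(350,430,5)];print('far edge',np.round(far,1))
far=[t[np.where(k[:143,u])[0].max(),u,0] for u in range(265,375,6)];print('recess end',np.round(far,1))
q=(d>0)&(t[...,2]>-60)&(t[...,2]<-32)&(abs(t[...,1])<45)&(t[...,0]<80)&(t[...,0]>22)&(im.min(2)>80)
a=t[q];xs=[]
for x in range(25,70,3):
    b=a[abs(a[:,0]-x)<1.5]; xs.append((x,b[:,1].min(),b[:,1].max()))
xs=np.array(xs);print('plate',np.polyfit(xs[:,0],(xs[:,1]+xs[:,2])/2,1),np.median(a[:,2]),a[:,0].max(), np.median(cc[k][:,2]),A[:,2])
```

```text
[-1.73465729e-03 -5.74718901e+01] x=0 -57.47189008992956 x=50 -57.55862295445477 52
[-4.13976928e-03  5.20903420e+01] x=0 52.09034203302697 x=50 51.883353568898116 52
far edge [106.2 105.8 106.  106.1 106.2 105.9 106.  106.  106.2 106.  105.9 106.2
 106.1 106.6 106.1 106. ]
recess end [74.3 74.7 74.7 74.8 74.7 74.8 74.7 74.7 74.8 74.8 74.8 74.7 74.8 74.8
 74.8 74.8 74.8 74.8 74.8]
plate [-0.00641772 -0.25887453] -41.1130413661601 70.92067278199613 0.0498752875954257 [ 0.00329733 -0.00112832 -0.99999393]
```

Measured now, the block centre is about (+2.2, -2.4) mm from the plate centre in tool axes. This agrees with the top camera. Correcting.

Request:
{"fn": "servo_tool", "kwargs": {"steps": [[1.1,-1.2,0,0,0,0],[2.2,-2.4,0,0,0,0.1],[2.2,-2.4,0,0,0,0.1],[2.2,-2.4,0,0,0,0.1],[2.2,-2.4,0,0,0,0.1]]}}

```text
clock: 9.8
position: [0.5846, -0.1473, 0.0477]
ee_rot: [0.0, 0.761, 0.648, 0.0]
contact_force: [0.0, 0.0, -3.7]
width: 0.017
```

```bash
cat > meas.py <<'E'
from h import *
import sys
def run(nm,zlo=.042,zhi=.056):
    s=st();im,d=cams.get_image('wrist');save(nm,im);cc=cloud('wrist',d,s)
    A=Rt(s);p0=s['position'];t=(cc-p0)@A*1000
    k=(d>0)&(cc[...,2]>zlo)&(cc[...,2]<zhi)
    o=[]
    for v in list(range(145,300,3)):
        u=np.where(k[v,150:480])[0]+150; o.append([t[v,u.min(),0],t[v,u.min(),1],t[v,u.max(),1]])
    o=np.array(o);c=[]
    for i in (1,2):
        f=np.polyfit(o[:,0],o[:,i],1);r=o[:,i]-np.polyval(f,o[:,0]);g=abs(r)<1.5;f=np.polyfit(o[g,0],o[g,i],1);c.append(f)
    far=np.median([t[np.where(k[:,u])[0].min(),u,0] for u in range(350,430,5)])
    print('block c',far-103,(c[0]+c[1])/2,'w',c[1][1]-c[0][1])
    q=(d>0)&(t[...,2]>-60)&(t[...,2]<-32)&(abs(t[...,1])<45)&(t[...,0]<80)&(t[...,0]>22)&(im.min(2)>80)
    a=t[q];xs=[]
    for x in range(25,70,3):
        b=a[abs(a[:,0]-x)<1.5]; xs.append((x,b[:,1].min(),b[:,1].max()))
    xs=np.array(xs);print('plate',a[:,0].max()-70,np.polyfit(xs[:,0],(xs[:,1]+xs[:,2])/2,1),np.median(a[:,2]))
    print(s['position'],s['contact_force'],s['clock'])
run(sys.argv[1])
E
python3 meas.py w7
```

```text
block c 1.0674693757785008 [-0.00616004  1.02947184] w 109.67313012261184
plate 0.9301360467953259 [-0.00943036 -0.14048866] -41.119145445311815
[ 0.58455986 -0.14734054  0.04768865] [ 0.01101693  0.04035738 -3.66440255] 9.8
```

Request:
{"fn": "servo_tool", "kwargs": {"steps": [[0,0.5,0,0,0,0],[0,1,0,0,0,0],[0,1,0,0,0,0],[0,1,0,0,0,0],[0,1,0,0,0,0],[0,1,0,0,0,0]]}}

```text
clock: 10.45
position: [0.5855, -0.1475, 0.0477]
ee_rot: [-0.0, 0.761, 0.648, 0.0]
contact_force: [-0.2, 0.1, -4.8]
width: 0.0171
```

```bash
python3 meas.py w8
```

```text
block c 1.0494935338918765 [-0.00461281  0.03825774] w 109.64717826713047
plate 0.9172616843795254 [-0.00389527 -0.3861448 ] -41.116836129119974
[ 0.58548621 -0.14747465  0.04770043] [-0.16181453  0.08704891 -4.82391654] 10.45
```

Aligned within 0.4 mm. Descending into the recess.

Request:
{"fn": "servo_tool", "kwargs": {"steps": [[0.1,0.3,5,0,0,0],[0.1,0.3,10,0,0,0],[0.1,0.3,14,0,0,0],[0.1,0.3,18,0,0,0],[0.1,0.3,22,0,0,0],[0.1,0.3,24,0,0,0],[0.1,0.3,24,0,0,0]]}}

```text
clock: 11.2
position: [0.5855, -0.1473, 0.0232]
ee_rot: [-0.0, 0.761, 0.648, -0.0]
contact_force: [0.1, -0.3, -5.1]
width: 0.0174
```

Request:
{"fn": "servo_tool", "kwargs": {"steps": [[0,0,2,0,0,0],[0,0,4,0,0,0],[0,0,6,0,0,0],[0,0,8,0,0,0],[0,0,10,0,0,0],[0,0,10,0,0,0],[0,0,10,0,0,0]]}}

```text
clock: 11.9
position: [0.5862, -0.1476, 0.016]
ee_rot: [0.001, 0.761, 0.648, 0.0]
contact_force: [-2.5, 1.3, 7.9]
width: 0.0171
```

Request:
{"fn": "servo_tool", "kwargs": {"steps": [[0,0,2,0,0,0],[0,0,4,0,0,0],[0,0,6,0,0,0],[0,0,7,0,0,0],[0,0,7,0,0,0],[0,0,7,0,0,0]]}}

```text
clock: 12.5
position: [0.5863, -0.1476, 0.009]
ee_rot: [0.001, 0.761, 0.648, 0.0]
contact_force: [-3.4, 0.8, 7.9]
width: 0.0174
```

```bash
cat > flush.py <<'E'
from h import *
import sys
s=st();im,d=cams.get_image('wrist');save(sys.argv[1],im);cc=cloud('wrist',d,s)
A=Rt(s);t=(cc-s['position'])@A*1000
k=(d>0)&(im.min(2)>80)&(abs(t[...,1])<26)&(t[...,0]>25)&(t[...,0]<68)&(t[...,2]>-70)&(t[...,2]<-25)
P=np.linalg.lstsq(np.c_[cc[k][:,:2],np.ones(k.sum())],cc[k][:,2],rcond=None)[0]
b=(d>0)&(abs(abs(t[...,1])-44)<6)&(t[...,0]>10)&(t[...,0]<75)&(abs(cc[...,2]-.049)<.01)
print('plate z',np.median(cc[k][:,2]),'tilt',P[:2],'block z L/R',[np.median(cc[b&(t[...,1]*sg>0)][:,2]) for sg in(-1,1)],b.sum())
for nm,x0,x1 in(('near',25,40),('far',55,68)):
  for sg in(-1,1):
    q=k&(t[...,0]>x0)&(t[...,0]<x1)&(t[...,1]*sg>8)
    bb=b&(t[...,0]>x0)&(t[...,0]<x1)&(t[...,1]*sg>0)
    print(nm,sg,round((cc[q][:,2].mean()-cc[bb][:,2].mean())*1000,2))
print(s['position'],s['contact_force'],s['clock'],s['width'])
E
python3 flush.py w9
```

```text
plate z 0.05020954887652611 tilt [0.00022553 0.00227079] block z L/R [np.float64(0.049911029661161316), np.float64(0.04988034072718914)] 9263
near -1 0.29
near 1 0.26
far -1 0.34
far 1 0.38
[ 0.58626165 -0.14757057  0.00904802] [-3.41640636  0.80344801  7.86654633] 12.5 0.017394758242448814
```

View pics/w9.png

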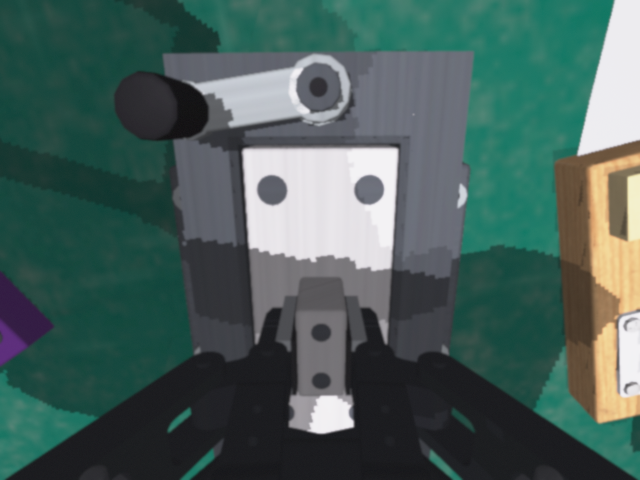

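It's 0.3 mm proud, so I'm pressing a bit further.

Request:
{"fn": "servo_tool", "kwargs": {"steps": [[0,0,1.5,0,0,0],[0,0,3,0,0,0],[0,0,3,0,0,0],[0,0,3,0,0,0]]}}

```text
clock: 12.95
position: [0.5864, -0.1476, 0.0087]
ee_rot: [0.001, 0.761, 0.649, 0.001]
contact_force: [-6.9, 2.6, 22.3]
width: 0.0172
```

```bash
python3 flush.py w10
```

```text
plate z 0.04986828900556428 tilt [0.00098761 0.00229797] block z L/R [np.float64(0.0499373545400118), np.float64(0.04996023478201686)] 9326
near -1 -0.12
near 1 -0.11
far -1 -0.03
far 1 -0.02
[ 0.58636559 -0.14759264  0.00867194] [-6.88823877  2.64913366 22.27234497] 12.95 0.017161321433164532
```

Flush and on the stop. Relaxing the push, releasing and lifting.

Request:
{"fn": "servo_tool", "kwargs": {"steps": [[0,0,-2,0,0,0],[0,0,-4,0,0,0],[0,0,-4,0,0,0]]}}

```text
clock: 13.3
position: [0.5864, -0.1476, 0.0087]
ee_rot: [0.001, 0.761, 0.648, 0.0]
contact_force: [-1.5, 0.4, 5.9]
width: 0.017
```

Request:
{"fn": "servo_tool", "kwargs": {"steps": [[0,0,0,0,0,0],[0,0,0,0,0,0],[0,0,0,0,0,0],[0,0,0,0,0,0],[0,0,0,0,0,0],[0,0,0,0,0,0],[0,0,0,0,0,0],[0,0,0,0,0,0]], "hand": 0}}

```text
clock: 14.1
position: [0.5858, -0.1474, 0.0077]
ee_rot: [-0.0, 0.761, 0.648, 0.0]
contact_force: [0.6, -0.4, -0.3]
width: 0.0853
```

Request:
{"fn": "servo_tool", "kwargs": {"steps": [[0,0,-10,0,0,0],[0,0,-25,0,0,0],[0,0,-50,0,0,0],[0,0,-80,0,0,0],[0,0,-100,0,0,0],[0,0,-100,0,0,0],[0,0,-100,0,0,0]]}}

```text
clock: 14.8
position: [0.5859, -0.1474, 0.1083]
ee_rot: [0.0, 0.761, 0.648, 0.0]
contact_force: [-0.8, -0.9, 0.1]
width: 0.0853
```

Run:
```python
from h import *
s=st();im,d=cams.get_image('wrist');save('w11',im);np.savez('/tmp/w11',im=im,d=d,p=s['position'],q=s['ee_rot'])
cc=cloud('wrist',d,s);A=Rt(s);t=(cc-s['position'])@A*1000
print(s['position'],s['contact_force'],s['clock'],s['width'],A.round(4))
for q in ('keeper','keeper_knob'):
    for x in spotter.outline_of(q,'wrist')[:2]:
        k=x['region']&(d>0);print(q,x['conf'],x['rect'],np.median(cc[k],0))
k=(d>0)&(cc[...,2]>.075)&(cc[...,2]<.1)&(t[...,0]>60)&(t[...,1]<0)&(t[...,1]>-120)
print('knob top',k.sum(),cv2.minEnclosingCircle((cc[k][:,:2]*1000).astype(np.float32)),np.median(cc[k],0),t[k].mean(0))
pl=(d>0)&(im.min(2)>80)&(abs(t[...,1])<26)&(t[...,0]<68)&(t[...,0]>-60)&(abs(cc[...,2]-.049)<.008)
print('plate',np.linalg.lstsq(np.c_[cc[pl][:,:2],np.ones(pl.sum())],cc[pl][:,2],rcond=None)[0][:2],np.median(cc[pl][:,2]),t[pl].min(0),t[pl].max(0))
b=(d>0)&(abs(abs(t[...,1])-44)<6)&(t[...,0]>-60)&(t[...,0]<60)&(abs(cc[...,2]-.049)<.008)
print('block',np.median(cc[b][:,2]))
```

```text
[ 0.58587889 -0.14742477  0.10829619] [-0.82702962 -0.94081394  0.14321767] 14.8 0.08533973700028692 [[ 1.590e-01  9.873e-01  1.100e-03]
 [ 9.873e-01 -1.590e-01 -3.000e-04]
 [-1.000e-04  1.100e-03 -1.000e+00]]
keeper 0.66 [218.0, 82.5, 121.9, 51.2] [ 0.57369719 -0.05782205  0.06182426]
keeper 0.64 [273.2, 137.9, 93.4, 195.5] [ 0.58756669 -0.13430098  0.04995727]
knob top 1052 ((553.5751953125, -57.398372650146484), 9.001633644104004) [ 0.5547582  -0.05754597  0.09057791] [ 83.73181861 -45.13190374  18.66390045]
plate [-0.0002356   0.00048949] 0.049884877151596924 [-59.99566257 -25.99463202  51.53223243] [67.99936156 25.99442906 61.02538739]
block 0.04992773878109846
```

View pics/w11.png

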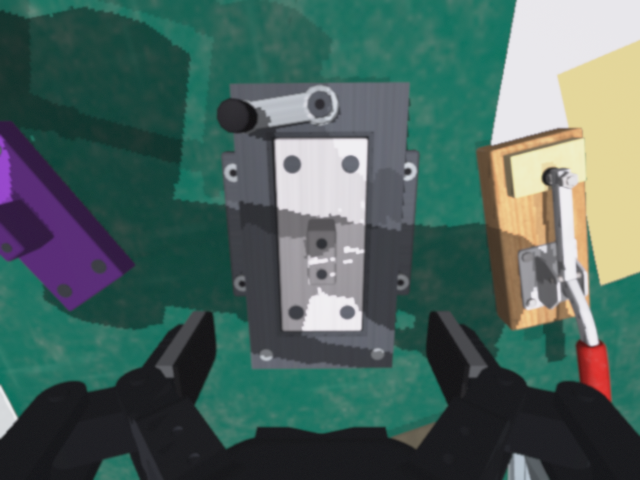

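The plate reads flush with the block over its whole area (49.88 vs 49.93 mm). The knob is at (236,115) px, which is world (553.6, -57.4), i.e. tool (84, -46). I'll go there with the jaws half closed.

Request:
{"fn": "servo_tool", "kwargs": {"steps": [[40,-22,0,0,0,0],[70,-38,0,0,0,0],[83.7,-45.8,0,0,0,0],[83.7,-45.8,15,0,0,0],[83.7,-45.8,30,0,0,0],[83.7,-45.8,30,0,0,0],[83.7,-45.8,30,0,0,0],[83.7,-45.8,30,0,0,0]], "hand": 130}}

```text
clock: 15.75
position: [0.5546, -0.058, 0.0781]
ee_rot: [0.0, 0.761, 0.648, 0.0]
contact_force: [-0.6, 0.9, -1.7]
width: 0.0419
```

Run:
```python
from h import *
s=st();im,d=cams.get_image('wrist');save('w12',im)
cc=cloud('wrist',d,s);A=Rt(s);t=(cc-s['position'])@A*1000
print(s['position'],s['clock'],s['width'],s['qd'].round(3))
k=(d>0)&(cc[...,2]>.08)&(cc[...,2]<.096)&(t[...,0]>-30)&(abs(t[...,1])<18)&(t[...,0]<30)&(im.max(2)<60)
print('knob top',k.sum(),cv2.minEnclosingCircle(t[k][:,:2].astype(np.float32)),np.median(cc[k],0))
f=(d>0)&(abs(t[...,1])>18)&(abs(t[...,1])<30)&(t[...,2]>-80)&(t[...,2]<-30)
print('tips',np.percentile(t[f][:,2],[95,99]))
```

```text
[ 0.55458385 -0.05797885  0.07809064] 15.75 0.041928242752686876 [-0.    -0.007 -0.003  0.001 -0.001  0.001]
knob top 1032 ((0.5776677131652832, -1.3452000617980957), 8.983497619628906) [ 0.55376463 -0.05515842  0.09051931]
tips [-47.98863656 -44.83117485]
```

View pics/w12.png

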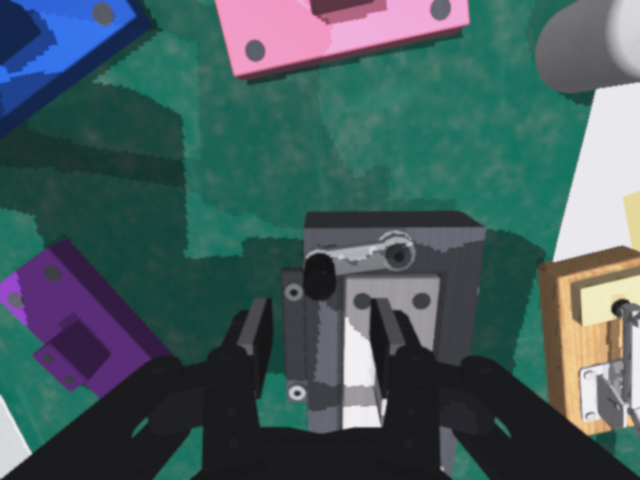

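Knob is between the fingers at about (320,270). Descending and gripping.

Request:
{"fn": "servo_tool", "kwargs": {"steps": [[0.5,-1.3,15,0,0,0],[0.5,-1.3,30,0,0,0],[0.5,-1.3,42,0,0,0],[0.5,-1.3,50,0,0,0],[0.5,-1.3,54,0,0,0],[0.5,-1.3,54,0,0,0]]}}

```text
clock: 16.4
position: [0.5526, -0.0568, 0.0233]
ee_rot: [-0.0, 0.761, 0.648, -0.0]
contact_force: [0.1, 0.5, 0.3]
width: 0.0418
```

Request:
{"fn": "servo_tool", "kwargs": {"steps": [[0,0,0,0,0,0],[0,0,0,0,0,0],[0,0,0,0,0,0],[0,0,0,0,0,0],[0,0,0,0,0,0]], "hand": 255, "grip_force": 25}}

```text
clock: 16.9
position: [0.5538, -0.057, 0.0244]
ee_rot: [0.001, 0.761, 0.648, 0.001]
contact_force: [1.9, -0.2, 1.8]
width: 0.0172
```

Run:
```python
from h import *
s=st();A=Rt(s);p=s['position'];print(p,A.round(3)[:2,:2])
piv=np.array([.5995,-.0581]);fy=np.array([.1546,.988]);fx=np.array([.988,-.1546])
r=p[:2]-piv;print('r',np.linalg.norm(r),'ang from parked',np.arctan2(-(r@fy),-(r@fx)))
a0=np.arctan2(-(r@fy),-(r@fx))
for a in np.linspace(a0,1.6,17)[1:]:
    P=piv-.046*(np.cos(a)*fx+np.sin(a)*fy)
    print(round(a,2),np.round((A[:2,:2].T@(P-p[:2]))*1000,1))
```

```text
[ 0.55382653 -0.05699899  0.02436404] [[ 0.159  0.987]
 [ 0.987 -0.159]]
r 0.04568673790849684 ang from parked 0.13111762384041034
0.22 [-4.2  0.5]
0.31 [-8.3  1.6]
0.41 [-12.2   3.1]
0.5 [-16.   5.]
0.59 [-19.6   7.2]
0.68 [-23.    9.7]
0.77 [-26.1  12.5]
0.87 [-29.   15.6]
0.96 [-31.6  19. ]
1.05 [-33.8  22.5]
1.14 [-35.7  26.3]
1.23 [-37.3  30.2]
1.32 [-38.5  34.3]
1.42 [-39.3  38.4]
1.51 [-39.7  42.6]
1.6 [-39.8  46.8]
```

Request:
{"fn": "servo_tool", "kwargs": {"steps": [[-4.2,0.5,0,0,0,0],[-8.3,1.6,0,0,0,0],[-12.2,3.1,0,0,0,0],[-16,5,0,0,0,0],[-19.6,7.2,0,0,0,0],[-23,9.7,0,0,0,0],[-26.1,12.5,0,0,0,0],[-29,15.6,0,0,0,0]]}}

```text
clock: 17.7
position: [0.5595, -0.0865, 0.0241]
ee_rot: [-0.003, 0.761, 0.649, -0.002]
contact_force: [-6.6, 1.5, 11.1]
width: 0.017
```

Request:
{"fn": "servo_tool", "kwargs": {"steps": [[-2.6,3.4,0,0,0,0],[-4.8,6.9,0,0,0,0],[-6.7,10.7,0,0,0,0],[-8.3,14.6,0,0,0,0],[-9.5,18.7,0,0,0,0],[-10.3,22.8,0,0,0,0],[-10.7,27,0,0,0,0],[-10.8,30,0,0,0,0]]}}

```text
clock: 18.5
position: [0.584, -0.1092, 0.0239]
ee_rot: [-0.001, 0.76, 0.65, -0.008]
contact_force: [-9.7, -14.2, 8.2]
width: 0.017
```

Request:
{"fn": "servo_tool", "kwargs": {"steps": [[0,1.5,0,0,0,0],[0,3,0,0,0,0],[0,3,0,0,0,0],[0,3,0,0,0,0]]}}

```text
clock: 18.9
position: [0.5895, -0.1095, 0.0239]
ee_rot: [0.0, 0.76, 0.65, -0.006]
contact_force: [-8.7, -14.4, 5.8]
width: 0.0169
```

Run:
```python
from h import *
s=st();p=s['position'];print(p,s['contact_force'],s['width'])
piv=np.array([.5995,-.0581]);fy=np.array([.1546,.988]);fx=np.array([.988,-.1546])
r=p[:2]-piv;print('r',np.linalg.norm(r),np.arctan2(-(r@fy),-(r@fx)))
im,d=cams.get_image('wrist');save('w13',im)
```

```text
[ 0.58954267 -0.10951158  0.02385548] [ -8.686879   -14.38815855   5.8364427 ] 0.016904904402254336
r 0.05236696075280701 1.5347053227037952
```

View pics/w13.png

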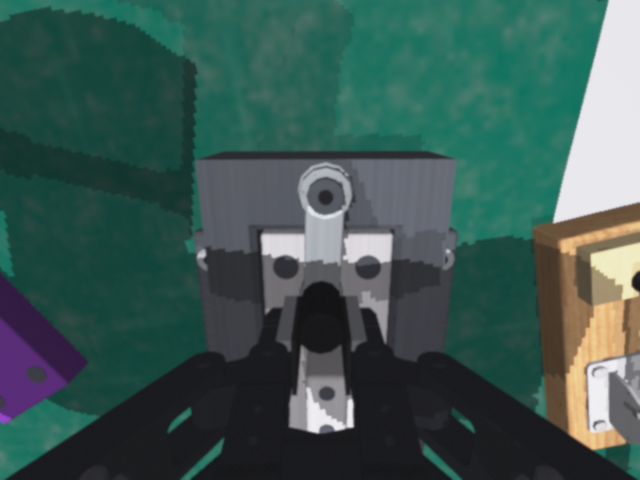

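Run:
```python
from h import *
s=st();im,d=cams.get_image('wrist')
cc=cloud('wrist',d,s);A=Rt(s);t=(cc-s['position'])@A*1000
print(s['position'],s['contact_force'],s['moment'])
k=(d>0)&(cc[...,2]>.08)&(cc[...,2]<.096)&(t[...,0]>-30)&(abs(t[...,1])<9.3)&(t[...,0]<25)&(im.max(2)<45)
print('knob top',k.sum(),t[k].min(0),t[k].max(0),cc[k].mean(0))
# arm: bright pixels z .055-.066
k=(d>0)&(cc[...,2]>.056)&(cc[...,2]<.068)&(t[...,0]>15)&(t[...,0]<36)&(abs(t[...,1])<20)
q=t[k];print(k.sum(),q.min(0),q.max(0))
xs=[(x,np.median(q[abs(q[:,0]-x)<1.5][:,1])) for x in range(17,35,2)];f=np.polyfit(*np.array(xs).T,1);print('arm slope',f)
k=(d>0)&(cc[...,2]>.042)&(cc[...,2]<.056);o=[]
for v in range(165,330,3):
    u=np.where(k[v,180:480])[0]+180
    if len(u):o.append([t[v,u.min(),0],t[v,u.min(),1],t[v,u.max(),1]])
o=np.array(o)
for i in(1,2):
    f=np.polyfit(o[:,0],o[:,i],1);g=abs(o[:,i]-np.polyval(f,o[:,0]))<1.5;print(np.polyfit(o[g,0],o[g,i],1),g.sum())
pk=(d>0)&(cc[...,2]>.060)&(cc[...,2]<.08)&(t[...,0]>38)&(abs(t[...,1])<30)
print('pivot',pk.sum(),cv2.minEnclosingCircle(t[pk][:,:2].astype(np.float32)))
```

```text
[ 0.58954127 -0.10947417  0.02389808] [ -8.8606818  -13.71487442   5.33180329] [-2.22001944  1.30346421  0.25718065]
knob top 2267 [ -6.68753673  -9.27501609 -71.91725591] [ 15.47280009   9.27456451 -56.2291395 ] [ 0.59120398 -0.10084782  0.0893112 ]
1712 [ 15.00543445  -7.56017458 -43.41966362] [ 35.97514001   8.67175022 -34.84612423]
arm slope [0.0120433  0.11859546]
[-1.30117895e-03 -5.30302589e+01] 55
[-3.93890944e-03  5.64535030e+01] 55
pivot 2486 ((49.498775482177734, 1.000710368156433), 13.640962600708008)
```

The arm lies over the plate end but reads about 1.55 rad. Grip friction on the knob is probably holding it short of the stop. I'll half open and push the knob sideways with one finger.

Request:
{"fn": "servo_tool", "kwargs": {"steps": [[-3,0,0,0,0,0],[-3,0,0,0,0,0],[-3,0,0,0,0,0],[-3,0,0,0,0,0],[-3,0,0,0,0,0]], "hand": 130}}

```text
clock: 19.5
position: [0.5939, -0.1063, 0.0235]
ee_rot: [-0.0, 0.761, 0.649, 0.0]
contact_force: [0.3, 0.3, -0.6]
width: 0.0419
```

Request:
{"fn": "servo_tool", "kwargs": {"steps": [[0,2,0,0,0,0],[0,4,0,0,0,0],[0,6,0,0,0,0],[0,8,0,0,0,0],[0,8,0,0,0,0],[0,8,0,0,0,0]]}}

```text
clock: 20.1
position: [0.6018, -0.1081, 0.0236]
ee_rot: [-0.0, 0.761, 0.648, 0.0]
contact_force: [-0.1, -0.7, -0.3]
width: 0.0421
```

Request:
{"fn": "servo_tool", "kwargs": {"steps": [[0,2,0,0,0,0],[0,4,0,0,0,0],[0,5,0,0,0,0],[0,5,0,0,0,0],[0,5,0,0,0,0]]}}

```text
clock: 20.6
position: [0.6053, -0.109, 0.0235]
ee_rot: [-0.001, 0.761, 0.649, -0.001]
contact_force: [-5.9, -1.8, 2.4]
width: 0.0417
```

Request:
{"fn": "servo_tool", "kwargs": {"steps": [[0,1,0,0,0,0],[0,2,0,0,0,0],[0,3,0,0,0,0],[0,3,0,0,0,0],[0,3,0,0,0,0]]}}

```text
clock: 21.1
position: [0.6052, -0.109, 0.0233]
ee_rot: [-0.003, 0.761, 0.649, -0.003]
contact_force: [-9.9, -2.4, 5.7]
width: 0.0421
```

Run:
```python
from h import *
s=st();im,d=cams.get_image('wrist');save('w14',im)
print(s['position'],s['contact_force'],s['clock'])
```

```text
[ 0.60515266 -0.10899295  0.02331315] [-9.91471388 -2.35966617  5.73361329] 21.1
```

View pics/w14.png

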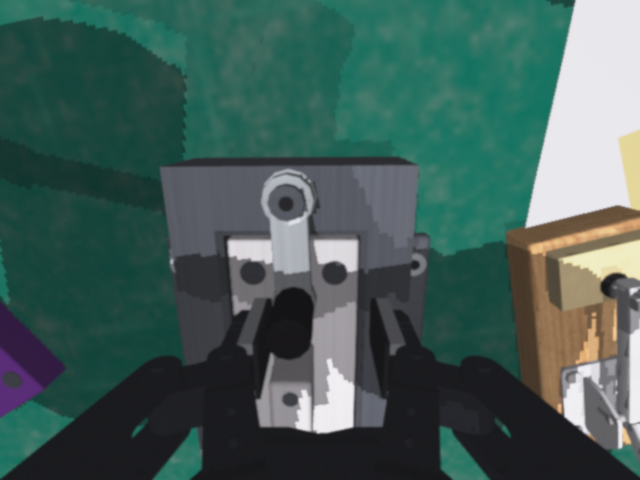

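The tool no longer moves with more push and the force has risen to 10 N, so the keeper is at its stop. I'm backing off, lifting and inspecting.

Request:
{"fn": "servo_tool", "kwargs": {"steps": [[0,-4,0,0,0,0],[0,-9,0,0,0,0],[0,-11,0,0,0,0],[0,-11,0,0,0,0],[0,-11,-20,0,0,0],[0,-11,-50,0,0,0],[0,-11,-80,0,0,0],[-30,-11,-110,0,0,0]]}}

```text
clock: 21.95
position: [0.595, -0.1345, 0.1349]
ee_rot: [-0.0, 0.76, 0.65, 0.001]
contact_force: [0.2, -0.7, 0.0]
width: 0.0417
```

Request:
{"fn": "servo_tool", "kwargs": {"steps": [[-25,0,0,0,0,0],[-40,0,0,0,0,0],[-40,0,0,0,0,0],[-40,0,0,0,0,0],[-40,0,0,0,0,0]], "hand": 0}}

```text
clock: 22.45
position: [0.5873, -0.1754, 0.1327]
ee_rot: [-0.001, 0.761, 0.649, -0.0]
contact_force: [0.7, -0.5, -1.0]
width: 0.0854
```

```bash
cat > fin.py <<'E'
from h import *
import sys
s=st();im,d=cams.get_image('wrist');save(sys.argv[1],im)
cc=cloud('wrist',d,s);A=Rt(s);t=(cc-s['position'])@A*1000
print(s['position'],s['contact_force'],s['clock'])
k=(d>0)&(cc[...,2]>.084)&(cc[...,2]<.096)&(im.max(2)<60)&(t[...,0]>30)&(t[...,0]<150)&(abs(t[...,1])<60)
kn=np.array(cv2.minEnclosingCircle(t[k][:,:2].astype(np.float32))[0]);print('knob',k.sum(),kn)
k=(d>0)&(cc[...,2]>.042)&(cc[...,2]<.056);o=[]
for v in range(60,330,3):
    u=np.where(k[v,180:480])[0]+180
    if len(u)>20:o.append([t[v,u.min(),0],t[v,u.min(),1],t[v,u.max(),1]])
o=np.array(o);F=[]
for i in(1,2):
    f=np.polyfit(o[:,0],o[:,i],1)
    for _ in range(3):
        g=abs(o[:,i]-np.polyval(f,o[:,0]))<1.5;f=np.polyfit(o[g,0],o[g,i],1)
    F.append(f)
f=(F[0]+F[1])/2;print('edges',F)
far=np.median([t[np.where(k[:,u])[0].min(),u,0] for u in range(350,380,5)]);
px=far-13;piv=np.array([px,np.polyval(f,px)])
v=kn-piv;print('pivot',piv,'r',np.linalg.norm(v),'angle',np.pi/2+np.arctan2(v[1],-v[0])+f[0])
for nm,x0,x1 in(('near',-60+px-90,-30+px-90),('far',30+px-90,60+px-90)):
  for sg in(-1,1):
    ty=t[...,1]-piv[1]
    q=(d>0)&(t[...,0]>x0)&(t[...,0]<x1)&(ty*sg>12)&(ty*sg<27)&(abs(cc[...,2]-.049)<.008)
    b=(d>0)&(t[...,0]>x0)&(t[...,0]<x1)&(ty*sg>39)&(ty*sg<50)&(abs(cc[...,2]-.049)<.008)
    print(nm,sg,'proud mm',round((np.median(cc[q][:,2])-np.median(cc[b][:,2]))*1000,2),q.sum(),b.sum())
E
python3 fin.py w15
```

```text
[ 0.58734447 -0.17539369  0.13272364] [ 0.68908077 -0.54142041 -0.9974799 ] 22.45
knob 558 [72.14855957 -4.4506011 ]
edges [array([-5.16553155e-03, -6.05365778e+01]), array([-6.50370055e-03,  4.87586429e+01])]
pivot [117.7250271   -6.57584778] r 45.62599112564061 angle 1.611558308363458
near -1 proud mm 0.16 702 517
near 1 proud mm -0.08 698 521
far -1 proud mm 0.05 954 709
far 1 proud mm 0.06 968 705
```

View pics/w15.png

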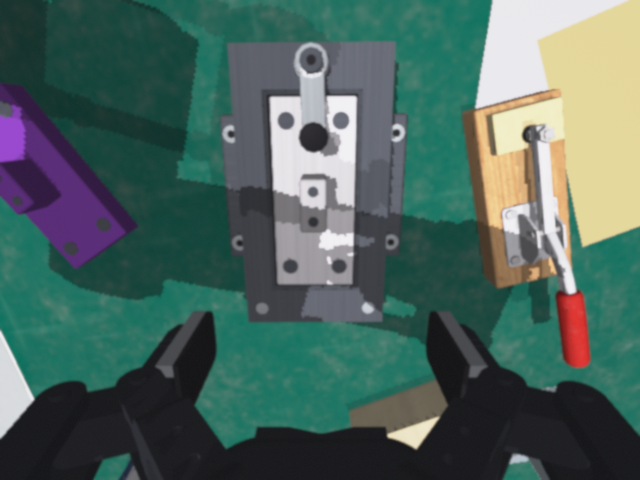

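The picture shows the plate seated (275–355, 97–285) and the keeper lying along it, with its knob at (313,137). The angle measures 1.61 rad, which is the stop, and all four corners are flush within 0.2 mm. The gripper is clear, so I'm handing in.

```bash
python3 -c "
from h import *
print(sign_off())"
```

```text
the job is handed in; nothing more can be done
None
```

The long insert is seated flush in the recess and the keeper is swung right round to its end stop over the plate. I handed the job in at about 22.5 s with the arm clear.

**Last checks**
- **Plate:** the four areas checked on the plate read between -0.1 and +0.2 mm relative to the block's top.
- **Keeper:** it measured 1.61 rad. Pushing the knob harder (up to 10 N) did not move it further, which fits the stop at 1.6.
- **Other things:** I touched neither the short insert, the coloured look-alikes nor anything else. I did not take a final overview picture to confirm that they all stayed put.

**What went wrong or disagreed**
- **First grasp missed:** the fingers closed on air above the grip bar. The wrist camera showed the real fingertips about 40–46 mm behind the reported TCP. I used the measured tip position from then on.
- **Block position:** the first hover measurement was about 2–3 mm off, probably because the arm had not settled. I measured again at low height and corrected it before insertion.
- **Keeper swing:** gripping the knob took the keeper only to about 1.55 rad, probably held short by grip friction. I finished the swing by pushing the knob with one open finger.

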